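# Set the sine plate to 20 degrees for a draft check

### The job

Set the sine plate to 20 degrees, ready for checking the draft of the moulded caps: its rollers are 150 mm apart, so take the one gauge stack whose height gives that angle and stand it upright on the base, its long side along the roller and centred under the place where the roller will come down. Then take the lift bar and swing the plate down gently, without letting it drop, until its roller rests on the stack, and let go. Leave the other two stacks where they are.

Things in the scene. Friction and masses are not known exactly. Their poses are not given: they have to be found in the camera images.
- sine_base: Base of the sine plate: ground steel slab 220 mm (x) x 120 mm (y) x 18 mm thick, bolted to the bench, with two 30 mm hinge cheeks at its far end. Origin: centre of its underside; x points to the hinge end (away from the robot), y along the rollers, z up. The gauge stack stands on its flat top, 18 mm above the bench.
- hinge_axis (a point): Middle of the hinge axis of the plate, on the base: 85 mm along +x from the base origin and 28 mm above the bench. The axis runs along the base's y.
- plate (a joint): Angle of the plate to the base, rad: 0 flat on the base, growing as the free end (towards the robot) swings up; 1.57 upright, stop 1.74. Starts nearly upright. The hinge drags a little: the plate stays where left between about 1.3 and 1.65 rad and falls by its own weight below that (3 to 4 N at the lift bar hold it). Aluminium plate 174 x 92 x 16 mm, 0.8 kg.
- roller (a point): Centre of the free roller: steel, 20 mm diameter, 86 mm long, under the free end of the plate, parallel to the hinge axis and 150 mm from it; level with it when the angle is 0, the roller then touching the base. So sin(angle) = stack height / 150 mm, and the roller is 150 cos(angle) mm in front (-x of the base) of the axis.
- lift_bar (a point): Middle of the lift bar, a bow handle on the plate's free end: round steel bar 10 mm thick, 60 mm long, parallel to the hinge axis, 32 mm clear of the plate edge. At angle a it is 205 cos(a) - 10 sin(a) mm in front of the hinge axis and 205 sin(a) + 10 cos(a) mm above it. The bar can turn between the fingers while the tool keeps pointing down.
- stack_low: Steel gauge stack, a plain block 30 mm (its x) x 60 mm (its y) x 38.8 mm tall (z), three ground blocks screwed together, about 0.55 kg, loose, standing upright on the bench to the left of the sine plate. Origin: centre of its underside. The three stacks differ only in height and may stand in any order.
- stack_mid: Steel gauge stack, a plain block 30 mm (its x) x 60 mm (its y) x 51.3 mm tall (z), three ground blocks screwed together, about 0.72 kg, loose, standing upright on the bench to the left of the sine plate. Origin: centre of its underside. The three stacks differ only in height and may stand in any order.
- stack_high: Steel gauge stack, a plain block 30 mm (its x) x 60 mm (its y) x 63.4 mm tall (z), three ground blocks screwed together, about 0.90 kg, loose, standing upright on the bench to the left of the sine plate. Origin: centre of its underside. The three stacks differ only in height and may stand in any order.
Things that resemble listed ones, but are neither listed nor needed, are in the scene too. What is shaped like the stack_mid but turquoise is not meant.

How it is judged:
By the outcome, as a careful person would: the job done as asked, in the order asked, and still so for the second after the job is handed in, with the robot touching nothing.
It also fails if it takes over 53 s, if anything falls off the work surface, if the arm or the gripper's body presses on something with over 40 N, if the wrist force passes 120 N, or if a joint passes its speed limit or range.

### The arm

A 7-joint arm with a two-finger parallel gripper is mounted at the origin on a cart in front of the work surface, level with it; the furniture and walls round the work are solid. World frame = base frame: x ahead of the robot, y to its left, z up, the work surface at z = 0. Lengths are in m, angles in rad, forces in N, time in s.
With the tool pointing down it reaches from about 0.425 to 0.8 m from the base axis. Payload 8.3 kg.
Tool frame: the origin (TCP) lies midway between the tips of the shut fingers; the grasp point (between the pads) lies 19 mm behind it (ctrl.grasp_offset is the distance from the TCP to the grasp point, in m); z points along the fingers, y is the line along which they close (so a half turn about z gives the same grasp; the last joint's range is limited). The gripper opens to 85 mm and grips with 20 to 120 N. Pads are 22 mm wide; open, the fingers measure 114 mm over their backs; the gripper's body (76 mm by 85 mm) begins 54 mm behind the grasp point. The pads swing forward as they close: fully open they stand 13 mm farther back than shut.
Start: joints at [1.201, 0.383, 0.016, 1.37, -0.006, 1.388, -0.046], TCP at [0.189, -0.596, 0.231] pointing down, gripper open.
Joint ranges: [-2.95, 2.95], [-0.25, 2.06], [-1.52, 1.56], [0.18, 2.33], [-1.44, 4.58], [0.02, 2.06], [-3.01, 3.01]. Speed limits (rad/s): [2.39, 2.39, 3.01, 3.01, 3.14, 3.14, 3.14].

### API

Orientations are given as a unit quaternion [w, x, y, z].
In Python, from rig import ctrl gives the robot as it stands.
- The arm moves only by the tool drive_tool, never from a script. Its argument "deltas" is a list of rows, each an object with "dp": the shift along the world's x, y, z in mm, a list of three; "twist": the turn, a rotation vector about the world's x, y, z in degrees, a list of three. A call has 1 to 20 rows; each row shifts and turns the commanded pose from where the row before left it; what a row does not reach is not made up. A row lasts 1/12 s, in which the tool goes at most 41.7 mm and 7.16 degrees, less where a joint would pass 70% of its speed; a pose out of reach is approached as far as the arm can. A call with a gripper value outside its range is refused whole. "grip" is the finger opening in mm, from 0 to 85.4, set as the call begins (left out, the last holds). The fingers move at their own pace and stop on an object; "force" is the grip in N (left out, the last holds). Time passes only in rows, so rows that do not move let the fingers close. It gives the time, the measured TCP pose, the force, the opening and the grip force at its end, in the units of the state.
- ctrl.get_obs(): the state, without advancing time (a new reading comes with each control period).
- ctrl.camera(name): name is "side" or "top" or "wrist"; returns a dict with "img" (400x640x3 uint8, red, green, blue), "mtx" (3x3 intrinsics, pixels), "position" and "orientation" of the camera in the world; the wrist camera has in their place "T_tool_cam" (4x4, takes a point from camera to tool coordinates, whose origin is the TCP and whose axes are the flange's). Camera axes: x right, y up, looking along -z (the intrinsics and any distortion apply to the point x, -y, -z); pixel columns grow to the right and rows downward; lengths in m; the calibration is good to about 2 mm. A picture is of the moment at which its call begins: read the wrist's pose just before it. There is no depth.
- ctrl.finish_job(): hands the job in; it is judged then, once.
The state is a dict: "clock": time; "joint_positions": joint angles; "joint_velocities": joint speeds; "effort": joint torques, N m; "eef_pos": TCP position; "eef_rot": TCP orientation; "ft_force": force on the tool from outside, world axes, zero at the start; "moment": the same for the moment, N m; "gripper_width": opening from 0.0 (shut) to 1.0 (fully open); "grip_force": force on a finger pad.
Only numpy, scipy, OpenCV 4.12 (cv2) and the standard library are available. Lean on these libraries where they do the work, as an engineer would, in place of code of your own. Each camera call takes 0.05 s, during which the arm holds its last target. There are 200 camera calls.

## Working session

There is one attempt and no reset: what is moved stays moved. The work goes in short steps, Python scripts to look and compute and a tool call to move; the robot and the scene stay as the last step left them, time stands still between calls to the robot, and variables do not carry over. Pictures are saved under pics/ and viewed, at most 10 in all, crops included, and the job is handed in when it is done.

Besides the shell and the picture viewer there is one more tool, called after ">>>" as a command line: name --argument value ..., lists and objects as JSON in quotes. drive_tool: Moves the arm, as the interface text tells. Its arguments: {"type":"object","properties":{"deltas":{"type":"array","items":{"type":"object","properties":{"dp":{"type":"array","items":{"type":"number"}},"twist":{"type":"array","items":{"type":"number"}}}}},"grip":{"type":"number"},"force":{"type":"number"}},"required":["deltas"]}

```bash
mkdir -p pics
cat > h.py <<'E'
import numpy as np, cv2
from scipy.spatial.transform import Rotation as R
from rig import ctrl
def rot(q): return R.from_quat([q[1],q[2],q[3],q[0]]).as_matrix()
def shot(n,f):
    o=ctrl.get_obs(); c=ctrl.camera(n); cv2.imwrite(f,c['img'][:,:,::-1])
    if n=='wrist':
        T=np.eye(4);T[:3,:3]=rot(o['eef_rot']);T[:3,3]=o['eef_pos'];T=T@np.array(c['T_tool_cam'])
    else:
        T=np.eye(4);T[:3,:3]=rot(c['orientation']);T[:3,3]=c['position']
    np.savez(f[:-4]+'.npz',T=T,K=np.array(c['mtx']),d=np.array(c.get('dist',c.get('distortion',np.zeros(5)))))
    return c
def px(f,u,v,z):
    n=np.load(f[:-4]+'.npz'); p=cv2.undistortPoints(np.array([[[u,v]]],float),n['K'],n['d'])[0,0]
    r=n['T'][:3,:3]@np.array([p[0],-p[1],-1]); o=n['T'][:3,3]
    return o+r*(z-o[2])/r[2]
def proj(f,P):
    n=np.load(f[:-4]+'.npz'); q=n['T'][:3,:3].T@(np.array(P)-n['T'][:3,3])
    return cv2.projectPoints(np.array([[q[0],-q[1],-q[2]]]),np.zeros(3),np.zeros(3),n['K'],n['d'])[0][0,0]
E
python3 - <<'E'
from h import *
c=shot('top','pics/top.png');print(c.keys(),c['position'],c['mtx'])
c=shot('side','pics/side.png');print(c['position'])
print(ctrl.get_obs())
E
```

```text
dict_keys(['img', 'mtx', 'position', 'orientation']) [0.41473885 0.2407076  0.90269506] [[368.33596898   0.         319.07809234]
 [  0.         368.33596898 201.65520059]
 [  0.           0.           1.        ]]
[ 0.52694361 -0.38915174  0.60914384]
{'clock': 0.1, 'joint_positions': array([ 1.20111519,  0.38415831,  0.01639158,  1.37102983, -0.00631801,
        1.38822963, -0.04651328]), 'joint_velocities': array([ 0.00026376, -0.00223908, -0.00044889, -0.00283818,  0.00144269,
        0.00038459, -0.00118031]), 'effort': array([ 3.10396586e-03, -6.29127431e+01,  8.47519822e-01, -3.72758496e+01,
        1.67351752e-02,  1.04436881e-02,  9.83652353e-05]), 'eef_pos': array([ 0.18863973, -0.59537362,  0.23038508]), 'eef_rot': array([-8.76537702e-04,  9.88255910e-01,  1.52805326e-01, -1.42930328e-04]), 'ft_force': array([ 0.28703777,  0.03881742, -0.67351323]), 'moment': array([ 0.00109946, -0.03073009, -0.00749982]), 'grip_force': 0.0, 'gripper_width': 1.001492250453211}
```

View pics/top.png

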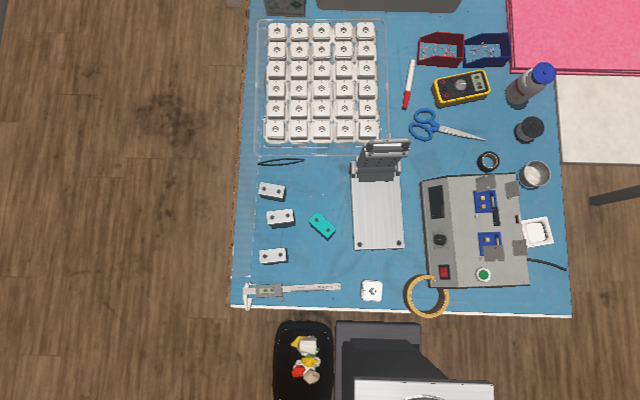

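View pics/side.png

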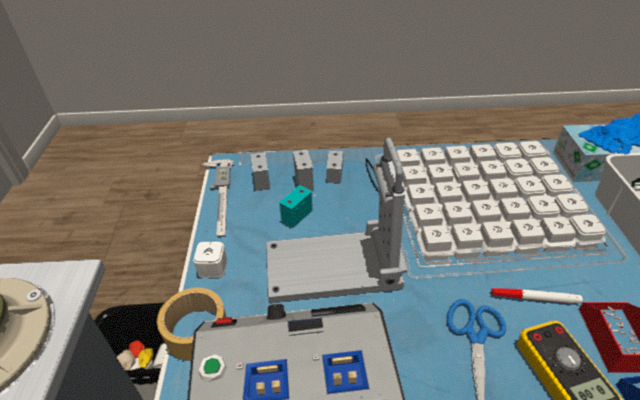

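Top view: the three grey stacks are at (272,190), (280,217) and (273,256), with a turquoise decoy at (321,225). The base spans (352,190) to (403,249). I'll enlarge these to tell the heights apart.

Run:
```python
from h import *
t=cv2.imread('pics/top.png');s=cv2.imread('pics/side.png')
a=cv2.resize(t[175:275,250:350],(500,500),interpolation=cv2.INTER_CUBIC)[:, :400]
b=cv2.resize(s[140:200,240:360],(800-400,200),interpolation=cv2.INTER_CUBIC)
c=cv2.resize(t[130:260,340:420],(246,400),interpolation=cv2.INTER_CUBIC)
im=np.zeros((600,800,3),np.uint8);im[:500,:400]=a;im[:200,400:]=b;im[200:600,400:646]=c
cv2.imwrite('pics/c1.png',im)
for u,v in [(272,190),(280,217),(273,256),(321,225)]:print(px('pics/top.png',u,v,.05))
for u,v in [(352,249),(403,249),(362,244),(398,242)]:print(px('pics/top.png',u,v,.018))
```

```text
[0.57935504 0.36472807 0.05      ]
[0.51576652 0.34286963 0.05      ]
[0.42538113 0.35478718 0.05      ]
[0.49972751 0.24674968 0.05      ]
[0.44766693 0.17156283 0.018     ]
[0.45112428 0.0503917  0.018     ]
[0.46018906 0.14789735 0.018     ]
[0.4673734  0.06216128 0.018     ]
```

View pics/c1.png

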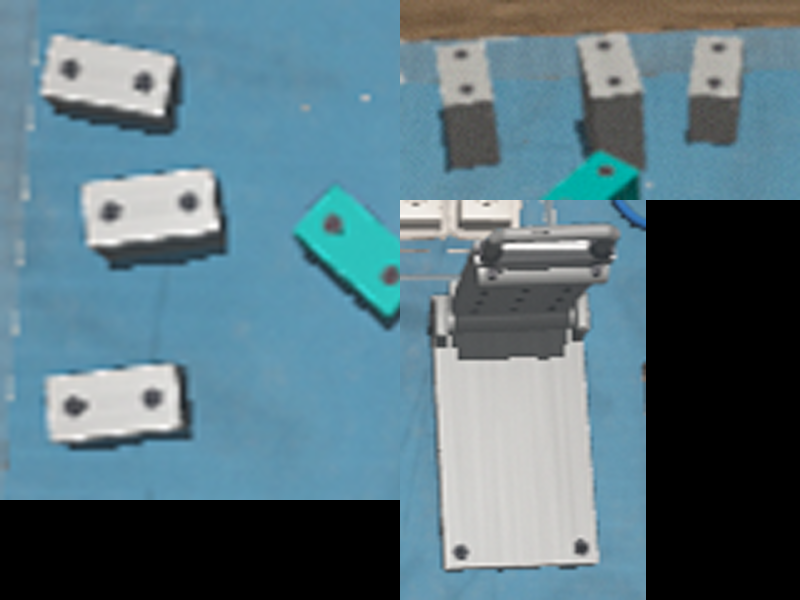

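Run:
```python
from h import *
f='pics/side.png'
for n,t,b in [('near',(261,170.6),(261.9,189.5)),('midl',(312.3,167.9),(313.5,190.4)),('far',(334.5,168.8),(333.9,182.3))]:
    B=px(f,*b,0); zs=np.arange(.02,.09,.0005)
    print(n,B,[ (z) for z in [zs[np.argmin([np.linalg.norm(proj(f,B+[0,0,z])-t) for z in zs])]]])
f='pics/top.png'
g=lambda x,y,z:px(f,250+x/5,175+y/5,z)
# near stack: corners of top face in crop
for n,z,cs in [('near',.0513,[(47,377),(180,366),(186,428),(50,442)])]:
    P=np.array([g(*c,z) for c in cs]);print(P,P.mean(0));
    for i in range(4):print(np.linalg.norm(P[i]-P[i-1]))
    d=P[0]-P[1]+P[3]-P[2];print('long-axis ang',np.degrees(np.arctan2(d[1],d[0])))
h=lambda x,y,z:px(f,340+(x-400)/3.075,130+(y-200)/3.077,z)
L=h(444,569,.018);Rr=h(598,562,.018);print('base near corners',L,Rr,np.linalg.norm(L-Rr))
A=h(435,345,.018);print('edge at left',A, h(584,345,.018))
print('screws',h(460,552,.018),h(582,547,.018))
```

```text
near [0.4279363  0.32399042 0.        ] [np.float64(0.04900000000000003)]
midl [0.53379851 0.31371841 0.        ] [np.float64(0.05850000000000004)]
far [0.57714984 0.33646449 0.        ] [np.float64(0.03550000000000002)]
[[0.43717758 0.3864917  0.0513    ]
 [0.44393096 0.32560148 0.0513    ]
 [0.41591029 0.32163801 0.0513    ]
 [0.40781199 0.38349687 0.0513    ]] [0.4262077  0.35430702 0.0513    ]
0.029517905370388526
0.061263584230903646
0.02829959606479394
0.06238671154156391
long-axis ang 96.89880946640172
base near corners [0.44564513 0.16604109 0.018     ] [0.45441627 0.04706554 0.018     ] 0.11929842670616855
edge at left [0.62303147 0.17560308 0.018     ] [0.62620013 0.0567404  0.018     ]
screws [0.45907802 0.15381566 0.018     ] [0.46561876 0.05934708 0.018     ]
```

Heights read 49, 58.5 and 35.5 mm, so the near stack at (273,256) is stack_mid (51.3 mm), the middle one is high and the far one is low. The turquoise block is the decoy.

stack_mid is at about (0.426, 0.354). The base yaw is about 3.7° and the roller target is about (0.504, 0.110).

>>> drive_tool --deltas '[{"dp":[26,25,3],"twist":[0,0,4]},{"dp":[26,25,3],"twist":[0,0,4]},{"dp":[26,25,3],"twist":[0,0,4]},{"dp":[26,25,3],"twist":[0,0,4]},{"dp":[26,25,3],"twist":[0,0,4]},{"dp":[26,25,3],"twist":[0,0,4]},{"dp":[26,25,3],"twist":[0,0,4]},{"dp":[26,25,3],"twist":[0,0,4]},{"dp":[26,25,3],"twist":[0,0,4]},{"dp":[26,25,3],"twist":[0,0,4]},{"dp":[4,35,0],"twist":[0,0,4]},{"dp":[4,35,0],"twist":[0,0,4]},{"dp":[4,35,0],"twist":[0,0,4]},{"dp":[4,35,0],"twist":[0,0,4]},{"dp":[4,35,0],"twist":[0,0,4]},{"dp":[4,35,0],"twist":[0,0,4]},{"dp":[4,35,0],"twist":[0,0,4]},{"dp":[4,35,0],"twist":[0,0,4]},{"dp":[4,35,0],"twist":[0,0,4]},{"dp":[4,35,0],"twist":[0,0,4]}]'

```text
clock: 1.77
eef_pos: [0.4884, 0.0058, 0.2611]
eef_rot: [-0.0, 0.658, 0.753, -0.0]
ft_force: [1.1, -0.3, -0.2]
gripper_width: 0.999
grip_force: 0.0
```

>>> drive_tool --deltas '[{"dp":[-6,30,-5]},{"dp":[-6,30,-5]},{"dp":[-6,30,-5]},{"dp":[-6,30,-5]},{"dp":[-6,30,-5]},{"dp":[-6,30,-5]},{"dp":[-6,30,-5]},{"dp":[-6,30,-5]},{"dp":[-6,30,-5]},{"dp":[-6,30,-5]},{"dp":[0,20,0]},{"dp":[0,20,0]},{"dp":[0,10,0]},{"dp":[0,0,0]},{"dp":[0,0,0]}]'

```text
schema error: expected keys dp, twist
```

Run:
```python
from h import *
shot('wrist','pics/w1.png');o=ctrl.get_obs();print(o['clock'],o['eef_pos'],o['eef_rot'],o['ft_force'])
print(proj('pics/w1.png',[.4262,.3543,.0513]))
```

```text
1.8167 [0.4885183  0.01441487 0.26151383] [-0.0007785   0.65205909  0.75816645  0.00140187] [-1.72507923  7.22979304  0.36001702]
[ 305.83328588 -226.81111137]
```

View pics/w1.png

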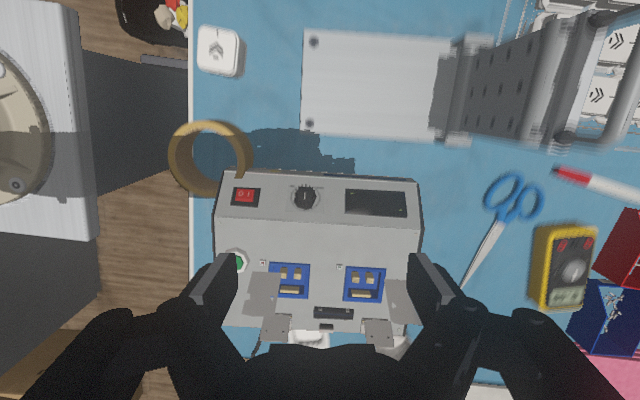

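The picture shows the base with its near corners at (303,30) and (300,134). The second move was refused because rows need a twist, so I'll resend it.

>>> drive_tool --deltas '[{"dp":[-6,25,-5],"twist":[0,0,0]},{"dp":[-6,30,-5],"twist":[0,0,0]},{"dp":[-6,30,-5],"twist":[0,0,0]},{"dp":[-6,30,-5],"twist":[0,0,0]},{"dp":[-6,30,-5],"twist":[0,0,0]},{"dp":[-6,30,-5],"twist":[0,0,0]},{"dp":[-6,30,-5],"twist":[0,0,0]},{"dp":[-6,30,-5],"twist":[0,0,0]},{"dp":[-6,20,-5],"twist":[0,0,0]},{"dp":[-6,10,-5],"twist":[0,0,0]},{"dp":[0,0,0],"twist":[0,0,0]},{"dp":[0,0,0],"twist":[0,0,0]},{"dp":[0,0,0],"twist":[0,0,0]}]'

```text
clock: 2.9
eef_pos: [0.4295, 0.2679, 0.2113]
eef_rot: [0.0, 0.659, 0.752, -0.0]
ft_force: [-0.1, -1.1, 0.0]
gripper_width: 1.001
grip_force: 0.0
```

Run:
```python
from h import *
shot('wrist','pics/w2.png');o=ctrl.get_obs();print(o['clock'],o['eef_pos'],o['eef_rot'],o['ft_force'])
print(proj('pics/w2.png',[.4262,.3543,.0513]))
```

```text
2.95 [0.4297252  0.26771369 0.21141593] [ 2.83818906e-04  6.59704141e-01  7.51525348e-01 -1.29486453e-04] [-0.48002885  0.60459444  0.16740889]
[330.58377482  97.47665925]
```

View pics/w2.png

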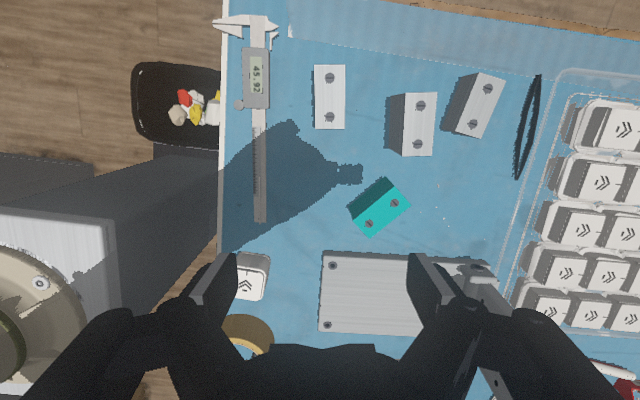

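Stack_mid's top corners are (315,65), (344,65), (345,129), (316,130), so its centre is (330,97) and matches the prediction (330.6,97.5). The base's near corners are (320,252) and (318,331).

Run:
```python
from h import *
f='pics/w2.png'
P=np.array([px(f,*c,.0513) for c in [(315,65),(344,65),(345,129),(316,130)]]);print(P.mean(0))
d=P[0]-P[3]+P[1]-P[2];print(np.degrees(np.arctan2(d[1],d[0])),[np.linalg.norm(P[i]-P[i-1]) for i in range(4)])
L=px(f,320,252,.018);Q=px(f,318,331,.018);print(L,Q,np.linalg.norm(L-Q))
print(px(f,332,265,.018),px(f,327,324,.018), px(f,405,253,.018))
cv2.imwrite('pics/c2.png',np.vstack([cv2.resize(cv2.imread(f)[45:145,300:380],(480,600),interpolation=3)[:300],cv2.resize(cv2.imread(f)[240:340,300:460],(480,300),interpolation=3)]))
```

```text
[0.42574545 0.35350444 0.0513    ]
98.90362784929782 [np.float64(0.060240823117512575), np.float64(0.027584393954180067), np.float64(0.05930444524881771), np.float64(0.02938302964829211)]
[0.43960703 0.16863351 0.018     ] [0.45270172 0.04552312 0.018     ] 0.12380484275283045
[0.45751258 0.15201369 0.018     ] [0.46366797 0.05901008 0.018     ] [0.54803734 0.1813752  0.018     ]
```

View pics/c2.png

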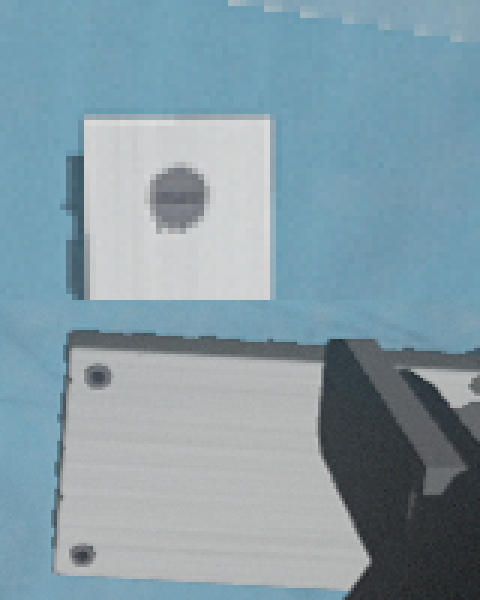

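Run:
```python
from h import *
f='pics/w2.png'
L=px(f,323.3,255.7,.018);Q=px(f,318.7,331,.018);S=px(f,332.7,265.3,.018);U=px(f,327.7,324.7,.018)
print(L,Q,np.linalg.norm(L-Q),S,U)
for a,b in((L,Q),(S,U)):
    d=a-b;print(np.degrees(np.arctan2(d[1],d[0]))-90,(a+b)/2)
P=np.array([px(f,*c,.0513) for c in [(314.2,64.5),(345,64.5),(345.3,129),(315.5,130)]]);print(P.mean(0))
```

```text
[0.44450106 0.16393486 0.018     ] [0.45368068 0.0456508  0.018     ] 0.11863972716334155 [0.45847861 0.15169562 0.018     ] [0.46480008 0.0579616  0.018     ]
4.437634234839123 [0.44909087 0.10479283 0.018     ]
3.8582116190814872 [0.46163934 0.10482861 0.018     ]
[0.4257123  0.35371932 0.0513    ]
```

>>> drive_tool --deltas '[{"dp":[-1,28,-15],"twist":[0,0,0]},{"dp":[-1,28,-20],"twist":[0,0,0]},{"dp":[-2,20,-20],"twist":[0,0,0]},{"dp":[0,10,-20],"twist":[0,0,0]},{"dp":[0,0,-20],"twist":[0,0,0]},{"dp":[0,0,-20],"twist":[0,0,0]},{"dp":[0,0,-20],"twist":[0,0,0]},{"dp":[0,0,-20],"twist":[0,0,0]},{"dp":[0,0,-20],"twist":[0,0,0]},{"dp":[0,0,-15],"twist":[0,0,0]},{"dp":[0,0,-6],"twist":[0,0,0]},{"dp":[0,0,0],"twist":[0,0,0]},{"dp":[0,0,0],"twist":[0,0,0]}]'

```text
clock: 4.03
eef_pos: [0.4256, 0.3548, 0.0158]
eef_rot: [0.0, 0.659, 0.752, 0.0]
ft_force: [-0.5, 0.3, 0.9]
gripper_width: 1.003
grip_force: 0.0
```

>>> drive_tool --deltas '[{"dp":[0,0,0],"twist":[0,0,0]},{"dp":[0,0,0],"twist":[0,0,0]},{"dp":[0,0,0],"twist":[0,0,0]},{"dp":[0,0,0],"twist":[0,0,0]},{"dp":[0,0,0],"twist":[0,0,0]},{"dp":[0,0,0],"twist":[0,0,0]},{"dp":[0,0,0],"twist":[0,0,0]},{"dp":[0,0,0],"twist":[0,0,0]}]' --grip 10 --force 60

```text
clock: 4.7
eef_pos: [0.4252, 0.3554, 0.0159]
eef_rot: [0.0, 0.659, 0.752, 0.0]
ft_force: [0.1, -1.0, 6.3]
gripper_width: 0.348
grip_force: 59.4
```

>>> drive_tool --deltas '[{"dp":[0,0,12],"twist":[0,0,0]},{"dp":[0,0,22],"twist":[0,0,0]},{"dp":[0,0,26],"twist":[0,0,0]},{"dp":[0,0,26],"twist":[0,0,0]},{"dp":[0,0,24],"twist":[0,0,0]},{"dp":[4,-12,0],"twist":[0,0,-0.37]},{"dp":[8,-24,0],"twist":[0,0,-0.37]},{"dp":[8,-24,0],"twist":[0,0,-0.37]},{"dp":[8,-24,0],"twist":[0,0,-0.37]},{"dp":[8,-24,0],"twist":[0,0,-0.37]},{"dp":[8,-24,0],"twist":[0,0,-0.37]},{"dp":[8,-24,0],"twist":[0,0,-0.37]},{"dp":[8,-24,0],"twist":[0,0,-0.37]},{"dp":[8,-24,0],"twist":[0,0,-0.37]},{"dp":[8,-24,0],"twist":[0,0,-0.37]},{"dp":[2,-16,0],"twist":[0,0,0]},{"dp":[0,0,-20],"twist":[0,0,0]},{"dp":[0,0,-25],"twist":[0,0,0]},{"dp":[0,0,-20],"twist":[0,0,0]},{"dp":[0,0,-10],"twist":[0,0,0]}]'

```text
clock: 6.37
eef_pos: [0.5001, 0.1098, 0.0469]
eef_rot: [-0.002, 0.683, 0.73, -0.002]
ft_force: [-0.4, -0.7, -7.7]
gripper_width: 0.339
grip_force: 60.6
```

>>> drive_tool --deltas '[{"dp":[0,0,0],"twist":[0,0,0]},{"dp":[0,0,0],"twist":[0,0,0]},{"dp":[0,0,0],"twist":[0,0,0]}]'

```text
clock: 6.62
eef_pos: [0.5034, 0.1116, 0.0513]
eef_rot: [0.0, 0.683, 0.731, 0.001]
ft_force: [0.5, 0.5, -7.4]
gripper_width: 0.342
grip_force: 60.6
```

Run:
```python
from h import *
for n in('wrist','side','top'): shot(n,f'pics/p_{n}.png')
a=cv2.resize(cv2.imread('pics/p_side.png')[120:320,240:440],(400,400),interpolation=3)
b=cv2.resize(cv2.imread('pics/p_wrist.png')[100:400,100:500],(400,300),interpolation=3)
t=cv2.resize(cv2.imread('pics/p_top.png')[130:280,330:430],(400,600),interpolation=3)
im=np.zeros((600,800,3),np.uint8);im[:300,:400]=a[50:350];im[300:,:400]=b;im[:,400:]=t
cv2.imwrite('pics/c3.png',im);print(ctrl.get_obs()['eef_pos'])
```

```text
[0.50365481 0.11148565 0.05148672]
```

View pics/c3.png

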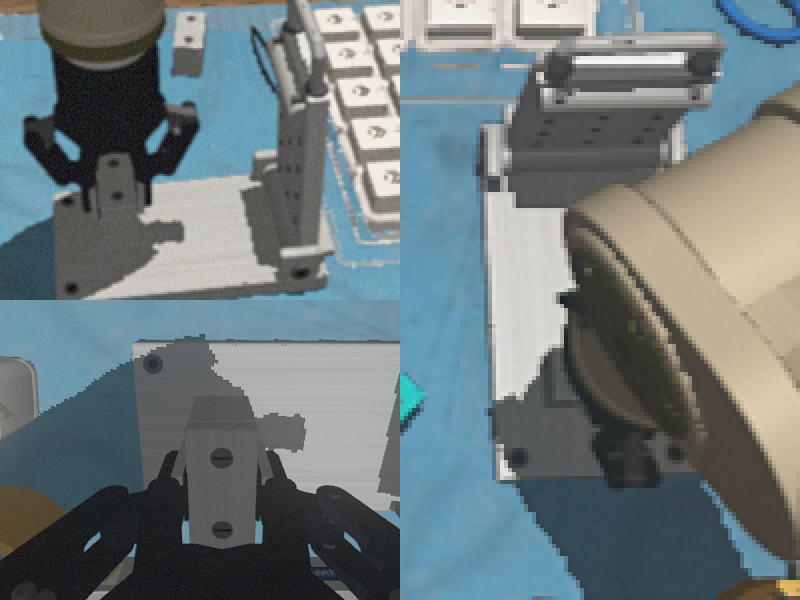

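Run:
```python
from h import *
f='pics/p_wrist.png'; zt=.0515+.0513-.0159
a=px(f,322,257,zt);b=px(f,322,329,zt);print('stack',a,b,(a+b)/2,np.linalg.norm(a-b),np.degrees(np.arctan2(*(a-b)[:2][::-1]))-90)
C=px(f,234,142.5,.018);S=px(f,252.5,164,.018);E=px(f,495,142.5,.018);print(C,S,E)
d=E-C;y=np.arctan2(d[1],d[0]);print('yaw',np.degrees(y))
xh=np.array([np.cos(y),np.sin(y)]);yh=np.array([-xh[1],xh[0]])
t=C[:2]+.05405*xh-.06*yh;print('target',t, 'via 3.8', C[:2]+.05405*np.array([.9978,.0663])-.06*np.array([-.0663,.9978]))
```

```text
stack [0.50143376 0.12896022 0.0869    ] [0.50389053 0.09300391 0.0869    ] [0.50266215 0.11098207 0.0869    ] 0.03604014989349477 3.9087505086888825
[0.44662344 0.16428396 0.018     ] [0.45758684 0.1520581  0.018     ] [0.60218513 0.17483031 0.018     ]
yaw 3.8784491681855924
target [0.50460805 0.10807731] via 3.8 [0.50453253 0.10799947]
```

Relative to the base the stack needs about +1.5 mm in x and -2 mm in y, and then to be lowered.

>>> drive_tool --deltas '[{"dp":[1.5,-2.2,0],"twist":[0,0,0]},{"dp":[0,0,-6],"twist":[0,0,0]},{"dp":[0,0,-5],"twist":[0,0,0]},{"dp":[0,0,-3],"twist":[0,0,0]},{"dp":[0,0,-1.5],"twist":[0,0,0]},{"dp":[0,0,-1],"twist":[0,0,0]},{"dp":[0,0,-0.6],"twist":[0,0,0]},{"dp":[0,0,0],"twist":[0,0,0]},{"dp":[0,0,0],"twist":[0,0,0]},{"dp":[0,0,0],"twist":[0,0,0]}]'

```text
clock: 7.6
eef_pos: [0.5042, 0.109, 0.0339]
eef_rot: [0.0, 0.683, 0.731, -0.0]
ft_force: [-4.6, -2.0, 5.2]
gripper_width: 0.348
grip_force: 62.5
```

>>> drive_tool --deltas '[{"dp":[0,0,0],"twist":[0,0,0]},{"dp":[0,0,0],"twist":[0,0,0]},{"dp":[0,0,0],"twist":[0,0,0]},{"dp":[0,0,0],"twist":[0,0,0]},{"dp":[0,0,3],"twist":[0,0,0]},{"dp":[0,0,10],"twist":[0,0,0]},{"dp":[0,0,20],"twist":[0,0,0]},{"dp":[0,0,25],"twist":[0,0,0]},{"dp":[0,0,30],"twist":[0,0,0]},{"dp":[0,0,30],"twist":[0,0,0]},{"dp":[0,-15,30],"twist":[0,0,0]},{"dp":[0,-20,30],"twist":[0,0,0]},{"dp":[0,-20,30],"twist":[0,0,0]},{"dp":[0,-20,30],"twist":[0,0,0]},{"dp":[0,-15,20],"twist":[0,0,0]},{"dp":[0,0,8],"twist":[0,0,0]},{"dp":[0,0,0],"twist":[0,0,0]},{"dp":[0,0,0],"twist":[0,0,0]},{"dp":[0,0,0],"twist":[0,0,0]}]' --grip 55

```text
clock: 9.18
eef_pos: [0.5036, 0.0202, 0.2981]
eef_rot: [-0.001, 0.682, 0.731, -0.0]
ft_force: [-0.1, 0.1, 0.6]
gripper_width: 0.646
grip_force: 0.0
```

Run:
```python
from h import *
for n in('wrist','side','top'): shot(n,f'pics/q_{n}.png')
H=np.array([.6455,.1185,.028]);xh=np.array([.9978,.0663,0]);yh=np.array([-.0663,.9978,0])
S=cv2.imread('pics/q_side.png');W=cv2.imread('pics/q_wrist.png');T=cv2.imread('pics/q_top.png')
def bar(a,s): return H-xh*(.205*np.cos(a)-.01*np.sin(a))+[0,0,.205*np.sin(a)+.01*np.cos(a)]+yh*s*.03
for a in (1.4,1.5,1.6):
  for n in('side','wrist','top'):print(a,n,[proj(f'pics/q_{n}.png',bar(a,s)).round(1).tolist() for s in(1,-1)])
im=np.zeros((600,800,3),np.uint8)
im[:400,:400]=cv2.resize(S[130:230,340:440],(400,400),interpolation=3)
im[:400,400:]=cv2.resize(T[130:230,340:440],(400,400),interpolation=3)
im[400:,:320]=cv2.resize(W,(320,200))
cv2.imwrite('pics/c4.png',im);o=ctrl.get_obs();print(o['clock'],o['eef_pos'])
```

```text
1.4 side [[371.9, 141.8], [380.7, 167.4]]
1.4 wrist [[515.7, 39.1], [498.4, 134.7]]
1.4 top [[375.4, 154.0], [407.3, 152.7]]
1.5 side [[386.0, 139.8], [395.9, 165.2]]
1.5 wrist [[549.4, 38.7], [528.9, 135.0]]
1.5 top [[374.8, 143.3], [406.6, 142.1]]
1.6 side [[400.0, 138.9], [410.8, 164.2]]
1.6 wrist [[580.8, 39.0], [557.7, 135.0]]
1.6 top [[374.1, 133.0], [405.7, 131.8]]
9.3333 [0.50370219 0.01987189 0.2980271 ]
```

View pics/c4.png

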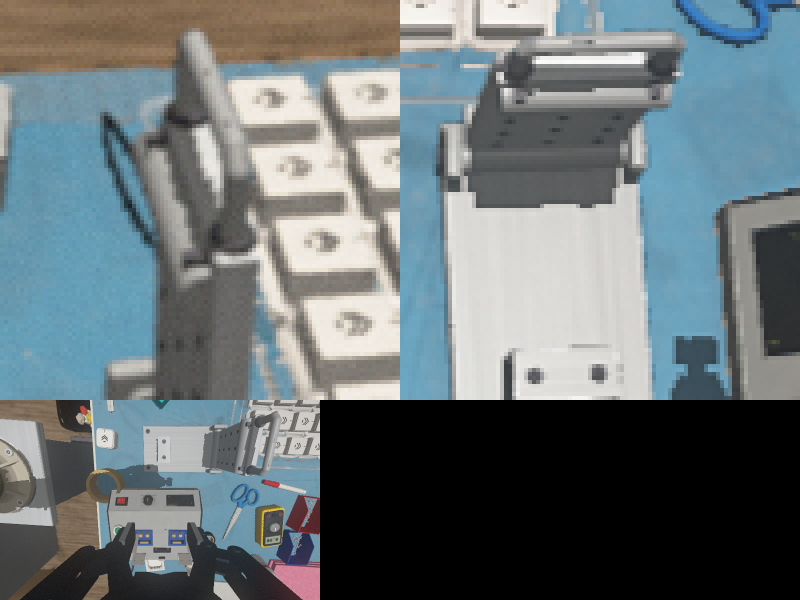

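The stack stands square at its place. The bar is at side crop (190,40) to (237,175) and top crop y≈43, which gives a plate angle of about 1.51 rad and a bar middle near (0.643, 0.118, 0.233).

>>> drive_tool --deltas '[{"dp":[15,10,0],"twist":[0,0,0]},{"dp":[25,18,0],"twist":[0,0,0]},{"dp":[25,18,0],"twist":[0,0,0]},{"dp":[25,18,0],"twist":[0,0,0]},{"dp":[25,18,0],"twist":[0,0,0]},{"dp":[24,16,0],"twist":[0,0,0]},{"dp":[0,0,0],"twist":[0,0,0]},{"dp":[0,0,-10],"twist":[0,0,0]},{"dp":[0,0,-20],"twist":[0,0,0]},{"dp":[0,0,-20],"twist":[0,0,0]},{"dp":[0,0,-18],"twist":[0,0,0]},{"dp":[0,0,-10],"twist":[0,0,0]},{"dp":[0,0,-4],"twist":[0,0,0]},{"dp":[0,0,0],"twist":[0,0,0]},{"dp":[0,0,0],"twist":[0,0,0]}]'

```text
clock: 10.58
eef_pos: [0.6434, 0.1168, 0.2181]
eef_rot: [0.0, 0.683, 0.731, 0.0]
ft_force: [0.3, 0.3, 0.6]
gripper_width: 0.643
grip_force: 0.0
```

>>> drive_tool --deltas '[{"dp":[0,0,0],"twist":[0,0,0]},{"dp":[0,0,0],"twist":[0,0,0]},{"dp":[0,0,0],"twist":[0,0,0]},{"dp":[0,0,0],"twist":[0,0,0]},{"dp":[0,0,0],"twist":[0,0,0]},{"dp":[0,0,0],"twist":[0,0,0]},{"dp":[0,0,0],"twist":[0,0,0]},{"dp":[0,0,0],"twist":[0,0,0]},{"dp":[0,0,0],"twist":[0,0,0]},{"dp":[0,0,0],"twist":[0,0,0]}]' --grip 2 --force 30

```text
clock: 11.42
eef_pos: [0.6436, 0.1172, 0.2179]
eef_rot: [0.0, 0.683, 0.731, 0.0]
ft_force: [-0.1, -0.5, 5.8]
gripper_width: 0.102
grip_force: 29.5
```

Run:
```python
from h import *
S=[]
for n in('side',): shot(n,f'pics/r_{n}.png');S=cv2.imread('pics/r_side.png')
cv2.imwrite('pics/c5.png',cv2.resize(S[80:300,250:450],(545,600),interpolation=3))
print(ctrl.get_obs()['eef_pos'])
H=np.array([.6455,.1185,.028]);xh=np.array([.9978,.0663,0])
a0=1.51;B=lambda a:H-xh*(.205*np.cos(a)-.01*np.sin(a))+[0,0,.205*np.sin(a)+.01*np.cos(a)]
A=np.linspace(a0,np.radians(20),33);p=np.array([B(a) for a in A])*1000
print(np.c_[np.degrees(A[1:]),np.diff(p,axis=0)].round(1).tolist())
```

```text
[0.64358537 0.11721985 0.21786155]
[[84.4, -7.4, -0.5, -0.2], [82.4, -7.4, -0.5, -0.5], [80.3, -7.4, -0.5, -0.8], [78.2, -7.4, -0.5, -1.0], [76.1, -7.3, -0.5, -1.3], [74.0, -7.3, -0.5, -1.6], [72.0, -7.2, -0.5, -1.8], [69.9, -7.1, -0.5, -2.1], [67.8, -7.1, -0.5, -2.3], [65.7, -7.0, -0.5, -2.6], [63.7, -6.9, -0.5, -2.9], [61.6, -6.8, -0.4, -3.1], [59.5, -6.6, -0.4, -3.3], [57.4, -6.5, -0.4, -3.6], [55.3, -6.4, -0.4, -3.8], [53.3, -6.2, -0.4, -4.0], [51.2, -6.1, -0.4, -4.3], [49.1, -5.9, -0.4, -4.5], [47.0, -5.8, -0.4, -4.7], [44.9, -5.6, -0.4, -4.9], [42.9, -5.4, -0.4, -5.1], [40.8, -5.2, -0.3, -5.3], [38.7, -5.0, -0.3, -5.5], [36.6, -4.8, -0.3, -5.7], [34.6, -4.6, -0.3, -5.8], [32.5, -4.4, -0.3, -6.0], [30.4, -4.2, -0.3, -6.2], [28.3, -4.0, -0.3, -6.3], [26.2, -3.7, -0.2, -6.4], [24.2, -3.5, -0.2, -6.6], [22.1, -3.2, -0.2, -6.7], [20.0, -3.0, -0.2, -6.8]]
```

View pics/c5.png

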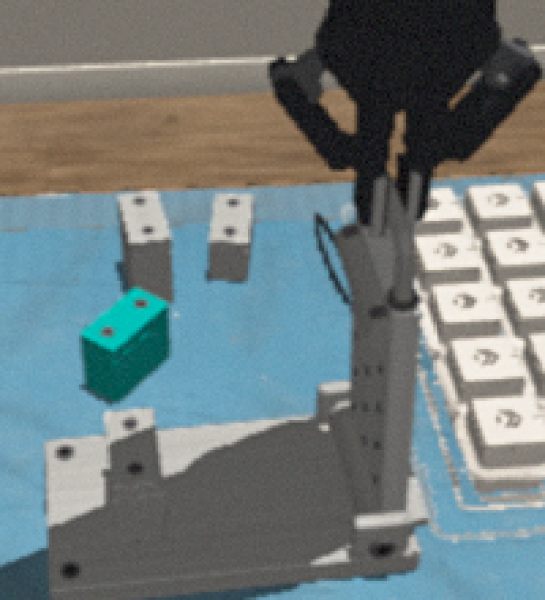

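The bar is between the fingers. I'm swinging the plate down along the arc.

>>> drive_tool --deltas '[{"dp":[-7.4,-0.5,-0.2],"twist":[0,0,0]},{"dp":[-7.4,-0.5,-0.5],"twist":[0,0,0]},{"dp":[-7.4,-0.5,-0.8],"twist":[0,0,0]},{"dp":[-7.4,-0.5,-1.0],"twist":[0,0,0]},{"dp":[-7.3,-0.5,-1.3],"twist":[0,0,0]},{"dp":[-7.3,-0.5,-1.6],"twist":[0,0,0]},{"dp":[-7.2,-0.5,-1.8],"twist":[0,0,0]},{"dp":[0,0,0],"twist":[0,0,0]}]'

```text
clock: 12.13
eef_pos: [0.5904, 0.1137, 0.2099]
eef_rot: [-0.0, 0.682, 0.731, -0.0]
ft_force: [-2.6, 1.7, 6.1]
gripper_width: 0.107
grip_force: 31.1
```

>>> drive_tool --deltas '[{"dp":[-7.1,-0.5,-2.1],"twist":[0,0,0]},{"dp":[-7.1,-0.5,-2.3],"twist":[0,0,0]},{"dp":[-7.0,-0.5,-2.6],"twist":[0,0,0]},{"dp":[-6.9,-0.5,-2.9],"twist":[0,0,0]},{"dp":[-6.8,-0.4,-3.1],"twist":[0,0,0]},{"dp":[-6.6,-0.4,-3.3],"twist":[0,0,0]},{"dp":[-6.5,-0.4,-3.6],"twist":[0,0,0]},{"dp":[-6.4,-0.4,-3.8],"twist":[0,0,0]},{"dp":[0,0,0],"twist":[0,0,0]}]'

```text
clock: 12.88
eef_pos: [0.5355, 0.11, 0.185]
eef_rot: [-0.001, 0.682, 0.731, -0.001]
ft_force: [-2.3, 4.5, -1.5]
gripper_width: 0.1
grip_force: 31.4
```

>>> drive_tool --deltas '[{"dp":[-6.2,-0.4,-4.0],"twist":[0,0,0]},{"dp":[-6.1,-0.4,-4.3],"twist":[0,0,0]},{"dp":[-5.9,-0.4,-4.5],"twist":[0,0,0]},{"dp":[-5.8,-0.4,-4.7],"twist":[0,0,0]},{"dp":[-5.6,-0.4,-4.9],"twist":[0,0,0]},{"dp":[-5.4,-0.4,-5.1],"twist":[0,0,0]},{"dp":[-5.2,-0.3,-5.3],"twist":[0,0,0]},{"dp":[-5.0,-0.3,-5.5],"twist":[0,0,0]},{"dp":[0,0,0],"twist":[0,0,0]}]'

```text
clock: 13.63
eef_pos: [0.4906, 0.107, 0.1463]
eef_rot: [-0.001, 0.683, 0.731, -0.001]
ft_force: [0.7, 6.3, -4.7]
gripper_width: 0.104
grip_force: 31.8
```

>>> drive_tool --deltas '[{"dp":[-4.8,-0.3,-5.7],"twist":[0,0,0]},{"dp":[-4.6,-0.3,-5.8],"twist":[0,0,0]},{"dp":[-4.4,-0.3,-6.0],"twist":[0,0,0]},{"dp":[-4.2,-0.3,-6.2],"twist":[0,0,0]},{"dp":[-2.0,-0.1,-3.1],"twist":[0,0,0]},{"dp":[-2.0,-0.1,-3.1],"twist":[0,0,0]},{"dp":[-1.9,-0.1,-3.2],"twist":[0,0,0]},{"dp":[-1.8,-0.1,-3.2],"twist":[0,0,0]},{"dp":[0,0,0],"twist":[0,0,0]},{"dp":[0,0,0],"twist":[0,0,0]}]'

```text
clock: 14.47
eef_pos: [0.4657, 0.1053, 0.1108]
eef_rot: [-0.001, 0.683, 0.731, -0.0]
ft_force: [-0.9, 5.5, -3.3]
gripper_width: 0.1
grip_force: 32.5
```

Run:
```python
from h import *
n='side';shot(n,'pics/s_side.png');S=cv2.imread('pics/s_side.png')
cv2.imwrite('pics/c6.png',cv2.resize(S[120:320,240:440],(600,600),interpolation=3))
o=ctrl.get_obs();print(o['eef_pos'],o['ft_force'])
```

```text
[0.46567226 0.10531836 0.11080008] [-1.22721536  5.23664159 -3.6724994 ]
```

View pics/c6.png

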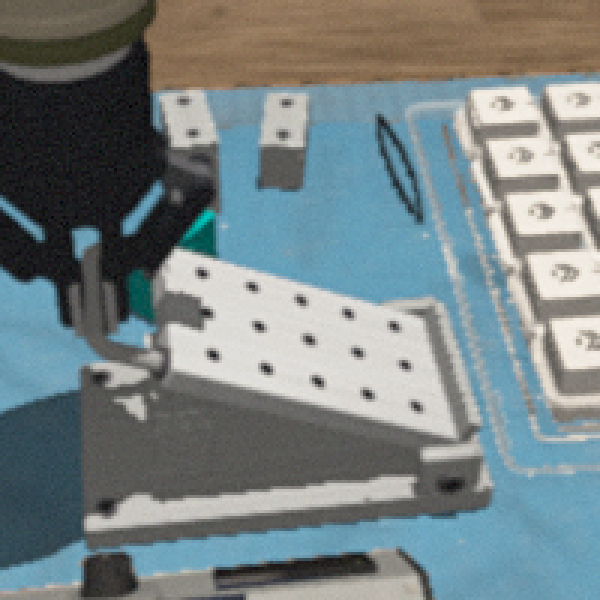

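>>> drive_tool --deltas '[{"dp":[-1.7,0.2,-3.3],"twist":[0,0,0]},{"dp":[-1.7,0.2,-3.3],"twist":[0,0,0]},{"dp":[-0.8,0,-1.7],"twist":[0,0,0]},{"dp":[-0.7,0,-1.7],"twist":[0,0,0]},{"dp":[0,0,0],"twist":[0,0,0]},{"dp":[0,0,0],"twist":[0,0,0]}]'

```text
clock: 15.02
eef_pos: [0.4605, 0.105, 0.1009]
eef_rot: [-0.001, 0.683, 0.731, -0.001]
ft_force: [-5.2, 1.3, -0.5]
gripper_width: 0.1
grip_force: 32.9
```

>>> drive_tool --deltas '[{"dp":[-0.6,0,-1.2],"twist":[0,0,0]},{"dp":[0,0,0],"twist":[0,0,0]},{"dp":[0,0,0],"twist":[0,0,0]}]'

```text
clock: 15.27
eef_pos: [0.4599, 0.105, 0.0997]
eef_rot: [-0.001, 0.683, 0.731, -0.001]
ft_force: [-5.5, 1.3, -1.1]
gripper_width: 0.104
grip_force: 32.9
```

>>> drive_tool --deltas '[{"dp":[-0.8,0,-1.7],"twist":[0,0,0]},{"dp":[-0.8,0,-1.7],"twist":[0,0,0]},{"dp":[-0.6,0,-1.5],"twist":[0,0,0]},{"dp":[0,0,0],"twist":[0,0,0]},{"dp":[0,0,0],"twist":[0,0,0]}]'

```text
clock: 15.68
eef_pos: [0.4575, 0.1048, 0.0947]
eef_rot: [-0.001, 0.683, 0.73, -0.001]
ft_force: [-4.7, 0.9, -0.2]
gripper_width: 0.103
grip_force: 33.0
```

>>> drive_tool --deltas '[{"dp":[-0.4,0,-1.0],"twist":[0,0,0]},{"dp":[-0.4,0,-1.0],"twist":[0,0,0]},{"dp":[0,0,0],"twist":[0,0,0]},{"dp":[0,0,0],"twist":[0,0,0]}]'

```text
clock: 16.02
eef_pos: [0.4567, 0.1048, 0.0927]
eef_rot: [-0.001, 0.683, 0.73, -0.002]
ft_force: [-5.5, 1.8, -0.2]
gripper_width: 0.102
grip_force: 33.1
```

>>> drive_tool --deltas '[{"dp":[-0.2,0,-0.6],"twist":[0,0,0]},{"dp":[-0.2,0,-0.6],"twist":[0,0,0]},{"dp":[0,0,0],"twist":[0,0,0]},{"dp":[0,0,0],"twist":[0,0,0]}]'

```text
clock: 16.35
eef_pos: [0.4561, 0.1047, 0.0914]
eef_rot: [-0.001, 0.683, 0.731, -0.002]
ft_force: [-6.0, 0.2, -0.1]
gripper_width: 0.104
grip_force: 33.2
```

>>> drive_tool --deltas '[{"dp":[-0.3,0,-0.8],"twist":[0,0,0]},{"dp":[0,0,0],"twist":[0,0,0]},{"dp":[0,0,0],"twist":[0,0,0]},{"dp":[0,0,0],"twist":[0,0,0]}]'

```text
clock: 16.68
eef_pos: [0.4558, 0.1047, 0.0906]
eef_rot: [-0.001, 0.683, 0.731, -0.002]
ft_force: [-6.6, 1.2, 0.5]
gripper_width: 0.104
grip_force: 33.2
```

```bash
python3 -c "
from h import *
shot('side','pics/t1.png')"
```

>>> drive_tool --deltas '[{"dp":[-0.3,0,-0.8],"twist":[0,0,0]},{"dp":[-0.3,0,-0.8],"twist":[0,0,0]},{"dp":[0,0,0],"twist":[0,0,0]},{"dp":[0,0,0],"twist":[0,0,0]},{"dp":[0,0,0],"twist":[0,0,0]}]'

```text
clock: 17.15
eef_pos: [0.4551, 0.1047, 0.089]
eef_rot: [-0.001, 0.683, 0.73, -0.002]
ft_force: [-8.0, 1.7, -0.3]
gripper_width: 0.102
grip_force: 33.2
```

Run:
```python
from h import *
shot('side','pics/t2.png')
g=lambda f:np.float32(cv2.imread(f,0))
a,b,s=g('pics/t1.png'),g('pics/t2.png'),g('pics/s_side.png')
# plate top/near edge region (crop of c6: scale 3, origin 240,120)
sl=(slice(205,260),slice(298,385)); top=(slice(40,90),slice(100,180))
for n,r in(('plate',sl),('bg',top)):
    print(n,'t1-t2',cv2.phaseCorrelate(a[r],b[r]),'s-t1',cv2.phaseCorrelate(s[r],a[r]),np.abs(a[r]-b[r]).mean(),np.abs(s[r]-a[r]).mean())
```

```text
plate t1-t2 ((-0.14716859037529417, 0.34140154452090243), 1.0391390097582782) s-t1 ((-0.7390727283043645, 0.07056609360553878), 0.386753904554579) 4.8386626 30.658934
bg t1-t2 ((-2.0465369247059755, 2.1639848738411445), 0.03982087516784668) s-t1 ((12.168420472907503, 14.411889435967419), 0.008437368035316467) 2.53125 2.573
```

The plate still follows the tool, and the force is only radial compression. I'll relieve x and keep lowering.

>>> drive_tool --deltas '[{"dp":[-0.8,0,0],"twist":[0,0,0]},{"dp":[-0.6,0,-0.8],"twist":[0,0,0]},{"dp":[0,0,0],"twist":[0,0,0]},{"dp":[0,0,0],"twist":[0,0,0]}]'

```text
clock: 17.53
eef_pos: [0.455, 0.1047, 0.0888]
eef_rot: [-0.0, 0.683, 0.73, -0.001]
ft_force: [-3.7, -3.2, -1.8]
gripper_width: 0.1
grip_force: 33.0
```

>>> drive_tool --deltas '[{"dp":[-0.3,0,-0.8],"twist":[0,0,0]},{"dp":[-0.3,0,-0.8],"twist":[0,0,0]},{"dp":[0,0,0],"twist":[0,0,0]},{"dp":[0,0,0],"twist":[0,0,0]}]'

```text
clock: 17.87
eef_pos: [0.4544, 0.1047, 0.0873]
eef_rot: [-0.0, 0.683, 0.73, -0.001]
ft_force: [-3.6, -2.0, 0.1]
gripper_width: 0.104
grip_force: 33.2
```

Run:
```python
from h import *
shot('side','pics/t3.png')
g=lambda f:np.float32(cv2.imread(f,0))
a,b=g('pics/t2.png'),g('pics/t3.png')
sl=(slice(205,260),slice(298,385))
print(cv2.phaseCorrelate(a[sl],b[sl]))
H=np.array([.6455,.1185,.028]);xh=np.array([.9978,.0663,0]);yh=np.array([-.0663,.9978,0])
for deg in(16,18,20,22,24):
    a=np.radians(deg)
    P=lambda s,n,w:H-xh*(s*np.cos(a)-n*np.sin(a))+[0,0,s*np.sin(a)+n*np.cos(a)]+yh*w
    print(deg,[proj('pics/t3.png',P(.168,n,-.046)).round(1).tolist() for n in(.01,.026)])
```

```text
((-0.15398445160445817, 0.46123263045546636), 1.0086638754385489)
16 [[288.9, 258.8], [291.2, 251.8]]
18 [[290.0, 256.3], [292.7, 249.2]]
20 [[291.3, 253.8], [294.4, 246.6]]
22 [[292.7, 251.2], [296.2, 244.1]]
24 [[294.2, 248.7], [298.1, 241.5]]
```

Run:
```python
from h import *
from scipy.optimize import least_squares
H=np.array([.6455,.1185,.028]);xh=np.array([.9978,.0663,0]);yh=np.array([-.0663,.9978,0])
def line(f,a,n):
    P=lambda s:H-xh*(s*np.cos(a)-n*np.sin(a))+[0,0,s*np.sin(a)+n*np.cos(a)]-yh*.046
    p,q=proj(f,P(.165)),proj(f,P(.03)); m=(q[1]-p[1])/(q[0]-p[0]); return m,p[1]-m*p[0]
for f in('s_side','t1','t2','t3'):
    f=f'pics/{f}.png';g=cv2.GaussianBlur(cv2.imread(f,0),(3,3),0).astype(float)
    us=np.arange(310,376,2);m,c=line(f,np.radians(21),.026);vs=[]
    for u in us:
        v0=int(m*u+c);col=g[v0-12:v0+13,u];d=np.diff(col);i=d[:].argmin();vs.append(v0-12+i+.5)
    vs=np.array(vs);r=least_squares(lambda x:(lambda l:l[0]*us+l[1]-vs)(line(f,x[0],x[1])),[.36,.026],loss='soft_l1')
    print(f,np.degrees(r.x[0]),r.x[1],np.abs(r.fun).mean(),np.polyfit(us,vs,1),vs[::6])
```

```text
pics/s_side.png 28.03631350973805 0.012842682774222538 1.9342530082020044 [  0.29946524 149.65864528] [236.5 248.5 251.5 245.5 257.5 260.5]
pics/t1.png 20.966051358982494 0.01404513658357193 1.4165081160563222 [1.43716578e-01 2.08136809e+02] [253.5 255.5 257.5 259.5 251.5 262.5]
pics/t2.png 20.302771484964993 0.014400415365834026 1.386609296737931 [1.33522727e-01 2.11956439e+02] [254.5 255.5 257.5 259.5 251.5 262.5]
pics/t3.png 20.079301363814185 0.014195853639895157 1.968781376412687 [1.47058824e-01 2.07084670e+02] [254.5 246.5 258.5 259.5 251.5 263.5]
```

The plate reads about 20°, so contact is close. I'll lower in small steps and watch the force.

>>> drive_tool --deltas '[{"dp":[-0.6,0,-0.7],"twist":[0,0,0]},{"dp":[-0.3,0,-0.7],"twist":[0,0,0]},{"dp":[0,0,0],"twist":[0,0,0]},{"dp":[0,0,0],"twist":[0,0,0]}]'

```text
clock: 18.25
eef_pos: [0.4544, 0.1047, 0.0871]
eef_rot: [0.001, 0.683, 0.73, -0.0]
ft_force: [-7.2, -4.3, 10.7]
gripper_width: 0.104
grip_force: 34.2
```

Run:
```python
from h import *
shot('side','pics/t4.png')
g=lambda f:np.float32(cv2.imread(f,0))
sl=(slice(205,260),slice(298,385))
print(cv2.phaseCorrelate(g('pics/t3.png')[sl],g('pics/t4.png')[sl]))
```

```text
((-0.060339562022214466, 0.030127999573380748), 1.0166647201114232)
```

>>> drive_tool --deltas '[{"dp":[-0.3,0,-0.7],"twist":[0,0,0]},{"dp":[-0.3,0,-0.7],"twist":[0,0,0]},{"dp":[0,0,0],"twist":[0,0,0]},{"dp":[0,0,0],"twist":[0,0,0]}]'

```text
clock: 18.63
eef_pos: [0.4544, 0.1047, 0.0867]
eef_rot: [0.001, 0.683, 0.73, -0.0]
ft_force: [-10.6, -5.6, 21.6]
gripper_width: 0.106
grip_force: 35.4
```

Run:
```python
from h import *
shot('side','pics/t5.png')
g=lambda f:np.float32(cv2.imread(f,0))
sl=(slice(205,260),slice(298,385))
print(cv2.phaseCorrelate(g('pics/t4.png')[sl],g('pics/t5.png')[sl]))
```

```text
((-0.013099809234397242, 0.04088512391093957), 1.0038263730649595)
```

The plate is resting: Fz rises while it stays still. I'll relieve the load, open slightly and withdraw upward.

>>> drive_tool --deltas '[{"dp":[0.3,0,1.0],"twist":[0,0,0]},{"dp":[0.3,0,0.9],"twist":[0,0,0]},{"dp":[0,0,0],"twist":[0,0,0]},{"dp":[0,0,0],"twist":[0,0,0]}]'

```text
clock: 19.02
eef_pos: [0.4544, 0.1048, 0.087]
eef_rot: [0.001, 0.683, 0.73, -0.0]
ft_force: [-4.3, -5.1, 4.3]
gripper_width: 0.099
grip_force: 33.8
```

>>> drive_tool --deltas '[{"dp":[0,0,0],"twist":[0,0,0]},{"dp":[0,0,0],"twist":[0,0,0]},{"dp":[0,0,0],"twist":[0,0,0]},{"dp":[0,0,0],"twist":[0,0,0]},{"dp":[0,0,0],"twist":[0,0,0]},{"dp":[0,0,0],"twist":[0,0,0]}]' --grip 24

```text
clock: 19.52
eef_pos: [0.454, 0.1059, 0.0867]
eef_rot: [-0.0, 0.683, 0.731, 0.0]
ft_force: [0.1, -0.6, 1.4]
gripper_width: 0.282
grip_force: 0.0
```

>>> drive_tool --deltas '[{"dp":[0,0,3],"twist":[0,0,0]},{"dp":[0,0,6],"twist":[0,0,0]},{"dp":[0,0,10],"twist":[0,0,0]},{"dp":[0,0,15],"twist":[0,0,0]},{"dp":[0,0,20],"twist":[0,0,0]},{"dp":[0,0,25],"twist":[0,0,0]},{"dp":[0,-10,25],"twist":[0,0,0]},{"dp":[0,-20,25],"twist":[0,0,0]},{"dp":[0,-25,20],"twist":[0,0,0]},{"dp":[0,-25,10],"twist":[0,0,0]},{"dp":[0,-20,0],"twist":[0,0,0]},{"dp":[0,0,0],"twist":[0,0,0]},{"dp":[0,0,0],"twist":[0,0,0]},{"dp":[0,0,0],"twist":[0,0,0]}]'

```text
clock: 20.68
eef_pos: [0.4538, 0.0066, 0.2462]
eef_rot: [0.0, 0.682, 0.731, 0.0]
ft_force: [-0.6, 0.6, 1.1]
gripper_width: 0.288
grip_force: 0.0
```

Run:
```python
from h import *
shot('side','pics/t6.png');shot('wrist','pics/t6w.png')
g=lambda f:np.float32(cv2.imread(f,0))
sl=(slice(205,260),slice(298,385))
for k in('t3','t5'):print(cv2.phaseCorrelate(g(f'pics/{k}.png')[sl],g('pics/t6.png')[sl]))
o=ctrl.get_obs();print(o['clock'],o['eef_pos'],o['ft_force'])
```

```text
((-0.08068195775386044, 0.012784447424820655), 0.9526989251595956)
((-0.028423551754151788, -0.021393345277221698), 0.9618233179163049)
20.7833 [0.45374801 0.0070375  0.24583056] [-0.15264073 -0.72350613 -0.0238627 ]
```

```bash
python3 -c "
from rig import ctrl
print(ctrl.finish_job())"
```

```text
the job is handed in; nothing more can be done
None
```

The sine plate is set at about 20° on the 51.3 mm stack (stack_mid), let go and handed in at about 21 s; the plate did not move after release, by the side camera.

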